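# Lock the telescopic leg at its length mark

### The arm

A 7-joint arm with a two-finger parallel gripper is mounted at the origin on a cart in front of the work surface, level with it; the furniture and walls round the work are solid. World frame = base frame: x ahead of the robot, y to its left, z up, the work surface at z = 0. Lengths are in mm, angles in rad, forces in N, time in s.
With the tool pointing down it reaches from about 350 to 900 mm from the base axis. Payload 19.9 kg.
Tool frame: the origin (TCP) lies at the very end of the fingers, on their centre line; the grasp point (between the pads) lies 19 mm behind it; z points along the fingers, y is the direction in which the jaws open and shut (so a half turn about z gives the same grasp; the last joint's range is limited). The gripper opens to 94 mm and grips with 3 to 60 N. Pads are 16 mm wide; open, the fingers measure 119 mm over their backs; the gripper's body (75 mm by 177 mm) begins 78 mm behind the grasp point.
Start: joints at [1.069, 0.417, -0.01, 1.614, 0.005, 1.111, -0.053], TCP at [277.346, -560.07, 205.425] pointing down, gripper open.
Joint ranges: [-2.81, 2.81], [-0.39, 2.02], [-1.27, 1.25], [0.06, 2.57], [-1.19, 4.33], [0.19, 2], [-2.82, 2.82]. Speed limits (rad/s): [1.89, 1.89, 2.39, 2.39, 3.01, 3.01, 3.01].

### API

Orientations are given as a unit quaternion [x, y, z, w].
In Python, from workcell import * gives the robot as it stands.
- The arm moves only by the shell command python3 -m inch 'ROWS'. ROWS is JSON, a list of rows, each a list of 7 numbers: the shift along the tool's x, y, z in mm, then the turn, a rotation vector about the tool's x, y, z in rad, then the finger opening in mm, from 0 to 94. In form: [[x, y, z, rx, ry, rz, claw], ...]. A call has 1 to 20 rows; each row shifts and turns the commanded pose from where the row before left it, along the tool's axes as they then stand; what a row does not reach is not made up. A row lasts 1/8 s, in which the tool goes at most 62.5 mm and 10.7 degrees, less where a joint would pass 70% of its speed; a pose out of reach is approached as far as the arm can. A call with a gripper value outside its range is refused whole. The fingers move at their own pace and stop on an object; the grip force is fixed at half the most. Time passes only in rows, so rows that do not move let the fingers close. It gives the time, the measured TCP pose, the force and the opening at its end, in the units of the state.
- read_state(): the state, without advancing time (a new reading comes with each control period).
- get_image(name): name is "scene" or "top"; returns a dict with "img" (420x560x3 uint8, red, green, blue), "depth" (420x560 float32, mm along the optical axis (not along the pixel's ray), 0 where there is no reading), "fx", "fy", "cx", "cy" (pixels), "rvec" (rotation vector, rad) and "tvec" (3), from world to camera coordinates, as OpenCV has them. Camera axes: x right, y down, z forward; pixel columns grow to the right and rows downward; lengths in mm; the calibration is good to about 2 mm. A picture is of the moment at which its call begins.
- hand_in(): hands the job in, once; it reports no verdict.
The state is a dict: "time_s": time; "q": joint angles; "joint_vel": joint speeds; "joint_torque": joint torques, N m; "tool_pos": TCP position; "tool_rot": TCP orientation; "force": force on the tool from outside, world axes, zero at the start; "ft_torque": the same for the moment, N m; "grip_width": finger opening in mm.
Only numpy, scipy, OpenCV 4.12 (cv2) and the standard library are available. Lean on these libraries where they do the work, as an engineer would, in place of code of your own. Each camera call takes 0.05 s, during which the arm holds its last target.

### The job

Swing the lamp head well clear of the leg lock it hangs over, by 45 degrees or more to the left. Then, with the lock lever still open, push the spring-loaded lower leg in until the mouth of its collar just reaches the rubber length-mark ring, and while holding it there squeeze the lever fully shut against the collar. Finish while holding: one finger on the lever and one on the opposite side of the collar, leg still at the mark; do not shut the lever away from the mark, and do not disturb the gear, the bearing or the brake pad.

Things in the scene. Friction and masses are not known exactly. Their poses are not given: they have to be found in the camera images.
- cradle: Fixed bench cradle: plywood base 90 x 440 x 10 mm, along its own y from -250 to +190 (origin at its underside, z 0). The telescopic leg lies level along its y axis at z 60 mm: a fixed upper tube, 22 diameter, runs from a clamp block (62 wide, 95 high, y -225 to -175) to +y into the lower leg, which slides on a U rest 62 high at y 145 to 165.
- leg (a joint): Travel of the sliding lower leg, m: 0 = out (start), grows as it is pushed in towards the cradle's -y, end stop 0.12. A spring pushes it back out with 3.3 N at 0 and 5.1 N at 0.12 (plus about 1 N friction), with the lever open or shut, so it slides back whenever it is let go.
- leg_mouth (a point): Centre of the collar's mouth (-y end of the lower leg) on its axis, z 60; axes as the cradle's. From it to +y, mm: hand-stop flange 10 thick, 104 wide in x, 36 high, to push on from its +y side; collar 22 wide, 32 high, to y 80; 29 tube and rubber foot to y 300. Lever on the -x (robot) side, cheek on the +x side: cheek face to lever outside 34 shut, about 53 at the open tip.
- lever (a joint): Angle of the cam lever, rad: 0 = shut flat along the collar, 0.40 = fully open, tip swung out to the cradle's -x. It pivots on an upright pin and stays where it is put (about 0.1 N m of friction, 2 to 3 N at the finger).
- lever_tip (a point): Middle of the outer face of the lever close to its free end; 52 mm from the pivot, at x = -19, y = +16 mm from the mouth when shut. The lever is a black paddle 7 mm thick, 50 long, 28 high, on a pin at x = -12, y = +68 mm from the mouth, running from there towards the flange. The other finger presses on its outer face.
- mark: Length mark: thin black rubber ring, 26 mm diameter, 3 wide, fixed on the bare upper tube; the collar can slide over it. Origin on the leg's axis at the ring's edge that faces the collar (+y side); axes as the cradle's. 35 to 105 mm from the mouth at the start.
- lamp: Fixed lamp stand behind the leg: round foot 84 mm diameter, upright post 18 mm diameter, 160 high; origin under the foot.
- lamp_arm (a joint): Swing of the lamp arm about the upright hinge, rad: about 0 = over the lock (pointing to the stand's -x, towards the robot), grows as the head swings to the robot's left (+y); range -0.4 to 1.6, stays where it is left (0.12 N m of friction). Well clear is beyond 0.75; near 1.0 the peg is still about 10 cm in front of the wall shelf, farther on it nears it.
- lamp_hinge (a point): Hinge axis of the lamp arm at the top of the post, height 151 mm.
- lamp_peg (a point): Middle of the black upright handle peg on top of the lamp head, 160 mm from the hinge axis: 18 mm diameter, 50 long, centre at height 199 mm, top at 217 mm. Head below it: 68 mm diameter, from height 115 to 169 mm (peg above it is free).
- gear: Loose steel gear, 68 mm diameter, 18 high, lying behind the leg; leave alone.
- bearing: Loose ball bearing, 62 mm diameter, 16 high, lying behind the leg; leave alone.
- brake_pad: Loose brake pad, 50 x 108 x 15 mm, lying behind left; leave alone.
- cheek (a point): Middle of the ribbed rubber grip face fixed on the +x side of the collar, at x = +15, y = +41 mm from the mouth and the same height; face 58 mm long in y, 30 high. One finger presses here.

How it is judged:
By the outcome, as a careful person would: the job done as asked, in the order asked, and still so for the second after the job is handed in, while the arm keeps its last pose, push and grip.
It also fails if it takes over 48 s, if anything falls off the work surface, if the arm or the gripper's body presses on something with over 40 N, if the wrist force passes 120 N, or if a joint passes its speed limit or range.

## Working session

There is one attempt and no reset: what is moved stays moved. The work goes in short steps, Python scripts to look and compute and a shell command to move; the robot and the scene stay as the last step left them, time stands still between calls to the robot, and variables do not carry over. Pictures are saved under pics/ and viewed, and the job is handed in when it is done.

```bash
ls; mkdir -p pics; python3 - <<'E'
from workcell import *
import cv2
s=read_state(); print({k:s[k] for k in ('time_s','tool_pos','tool_rot','grip_width','force')})
for n in('scene','top'):
    d=get_image(n); cv2.imwrite(f'pics/{n}0.png',d['img'][:,:,::-1]); print(n,d['fx'],d['fy'],d['cx'],d['cy'],d['rvec'],d['tvec'])
E
```

```text
pics
{'time_s': 0.0, 'tool_pos': array([ 277.16650804, -559.77961908,  204.84014035]), 'tool_rot': array([ 9.73689341e-01,  2.27878754e-01, -1.86362858e-04, -5.53651556e-04]), 'grip_width': 94.13753181371965, 'force': array([-0.017518  , -0.10125965, -0.27115467])}
scene 392.5190136997264 392.5190136997264 278.6514010883155 209.14953116577558 [ 1.0428804  -2.26188901  1.21675216] [428.49606176 345.28263406 922.06079606]
top 435.13549779114965 435.13549779114965 274.9282083047386 209.00769754433298 [ 2.1129379  -2.14732367  0.20482417] [  92.34297383  596.31681617 1225.38393766]
```

View pics/scene0.png

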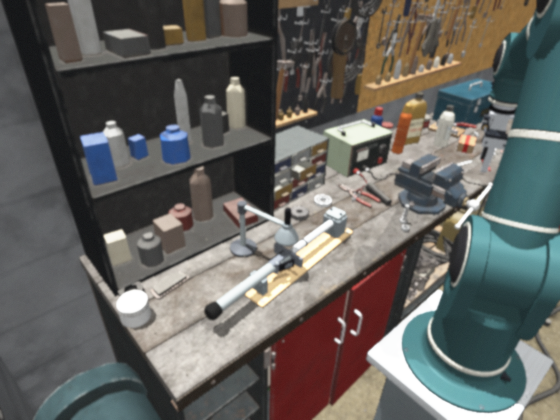

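View pics/top0.png

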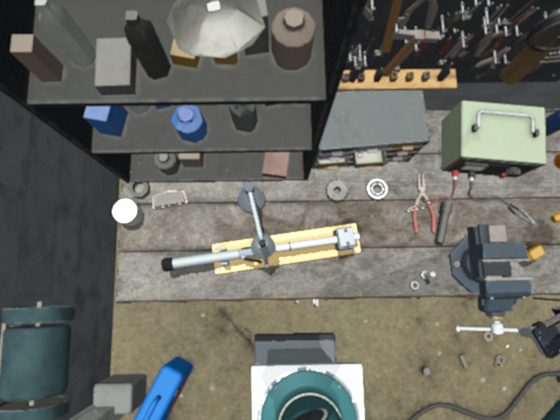

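The top view shows the leg lying nearly along world y, with the foot at about (168,264), the clamp at (346,238), the lamp foot at (251,200) and the lamp head at (262,248). I'll zoom in next.

```bash
cat > h.py <<'E'
from workcell import *
import cv2, numpy as np
def RT(d): return cv2.Rodrigues(np.array(d['rvec']))[0], np.array(d['tvec']).reshape(3)
def plane(d,u,v,z):
    R,t=RT(d); c=-R.T@t; r=R.T@np.array([(u-d['cx'])/d['fx'],(v-d['cy'])/d['fy'],1]); return c+r*(z-c[2])/r[2]
def proj(d,p):
    R,t=RT(d); q=R@np.array(p,float)+t; return np.array([d['fx']*q[0]/q[2]+d['cx'],d['fy']*q[1]/q[2]+d['cy']])
def cloud(d):
    R,t=RT(d); H,W=d['depth'].shape; u,v=np.meshgrid(np.arange(W),np.arange(H)); z=d['depth']
    P=np.stack([(u-d['cx'])/d['fx']*z,(v-d['cy'])/d['fy']*z,z],-1); Q=(P-t)@R; Q[z==0]=np.nan; return Q
def crop(d,x0,y0,x1,y1,name,k=4):
    im=cv2.resize(d['img'][y0:y1,x0:x1,::-1],None,fx=k,fy=k,interpolation=cv2.INTER_CUBIC); cv2.imwrite('pics/'+name,im)
E
python3 - <<'E'
from h import *
np.set_printoptions(precision=1,suppress=True)
d=get_image('top'); crop(d,160,170,360,300,'t1.png'); 
Q=cloud(d)
for (u,v) in [(168,264),(346,238),(251,200),(262,248),(215,250),(300,245),(300,255),(357,235),(337,189),(377,188),(170,198)]: print(u,v,Q[v,u])
e=get_image('scene'); crop(e,200,180,360,320,'s1.png'); Q=cloud(e)
for (u,v) in [(213,310),(288,215),(241,207),(338,218)]: print(u,v,Q[v,u])
E
```

```text
168 264 [440.8 386.9  75.9]
346 238 [ 504.8 -116.4   89.3]
251 200 [603.1 147.9 164.1]
262 248 [473.  119.7 167.7]
215 250 [484.4 263.9   6. ]
300 245 [489.1  12.9  69.5]
300 255 [464.8   9.9  12.9]
357 235 [ 515.1 -151.7   70.8]
337 189 [ 667.2 -110.8    2.2]
377 188 [ 669.  -235.4    0.2]
170 198 [643.6 400.4  16.1]
213 310 [429.5 400.6  77.6]
288 215 [476.6 126.1 202.1]
241 207 [629.2 167.1 165.5]
338 218 [484.1 -97.7  87.7]
```

View pics/t1.png

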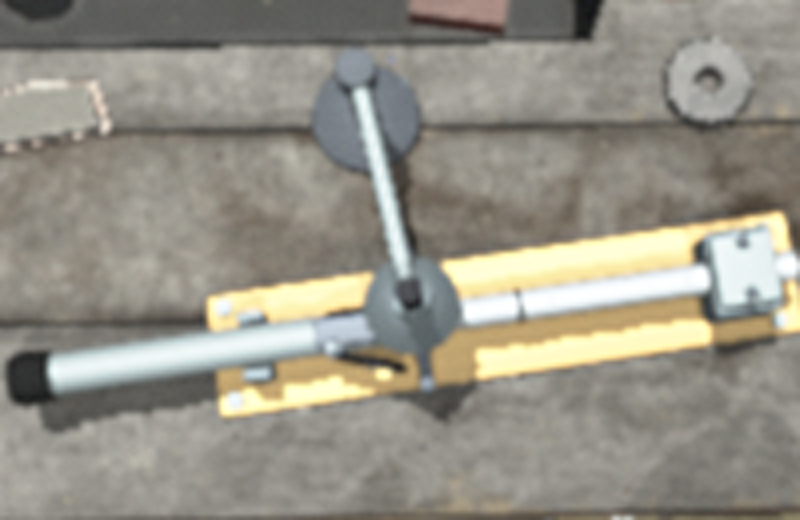

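View pics/s1.png

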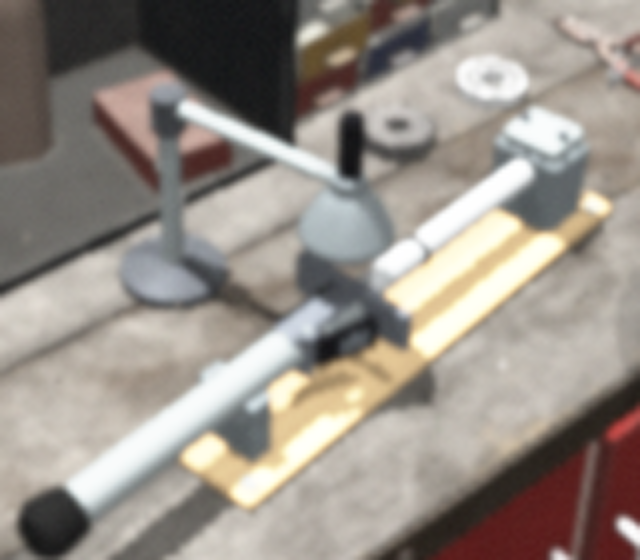

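```bash
python3 - <<'E'
from h import *
np.set_printoptions(precision=1,suppress=True)
d=get_image('top'); e=get_image('scene'); Q=cloud(d); S=cloud(e)
T=lambda x,y,z: plane(d,160+x/4-.4,170+y/4-.4,z)
C=lambda x,y,z: plane(e,200+x/4-.4,180+y/4-.4,z)
# leg axis from depth, per y-bin ridge
for name,P in(('top',Q),('scene',S)):
  A=P.reshape(-1,3); A=A[np.isfinite(A[:,0])&(A[:,0]>400)&(A[:,0]<540)&(A[:,2]>60)&(A[:,2]<82)]
  for y in list(range(-80,80,20))+list(range(200,400,20)):
    B=A[(A[:,1]>y)&(A[:,1]<y+20)]
    if len(B)>3: print(name,y,len(B),B.mean(0),B.max(0)[2])
print('cradle corners',[T(*p,10) for p in((208,297),(785,212),(220,415),(800,330))])
print('peg top',T(408,287,217),'scene',C(351,115,217))
print('hinge',T(354,62,164),'scene',C(165,92,164), 'foot',T(366,116,6))
print('mark top',T(520,305,68))
print('flange nearcorner',T(427,385,70),C(400,325,70))
print('lever tip',T(403,368,70),'lever root', T(335,347,74))
print('collar end',T(320,330,72))
print('scene mark',C(420,245,70))
E
```

```text
top -80 53 [500.9 -70.7  68.8] 77.53322401686954
top -60 53 [498.4 -50.6  68.2] 74.53740697777637
top -40 53 [495.8 -30.3  68.5] 74.12024222760803
top -20 52 [493.1 -10.3  68.2] 74.20044176002837
top 0 51 [490.7  10.   68.6] 76.07343800615084
top 20 50 [488.   29.8  68.1] 73.81713403632834
top 40 52 [485.5  49.8  68.2] 76.13350796717694
top 60 53 [482.4  70.2  67.7] 74.87098204359705
top 200 70 [463.4 210.   71.5] 77.52144234207161
top 220 86 [460.1 230.7  69.7] 76.16257203147617
top 240 77 [459.3 249.3  70.1] 76.77995894302026
top 260 71 [456.  269.5  71.5] 80.21334702767078
top 280 70 [453.5 289.6  70.7] 77.86716931914106
top 300 73 [450.6 309.7  71.2] 78.12606222751914
top 320 70 [447.7 329.6  70.8] 77.69142324357415
top 340 76 [445.4 349.9  70.9] 79.62656871075521
top 360 75 [442.2 370.9  71. ] 79.43853537541635
top 380 98 [439.4 390.2  74.4] 81.89191918833274
scene -80 29 [500.  -70.2  67.1] 71.63487178578956
scene -60 30 [497.1 -49.2  67.2] 72.35600041982832
scene -40 29 [494.3 -30.2  67. ] 71.21983359681852
scene -20 29 [491.6  -9.8  67.6] 71.63054782765084
scene 0 32 [489.5  
[... 469 characters left out ...]
.19455538144615
scene 320 74 [444.9 329.9  70.2] 76.31950190972346
scene 340 83 [442.4 349.9  69.9] 75.72681151765585
scene 360 79 [439.5 369.5  69.9] 75.32436335044022
scene 380 105 [434.2 390.7  73.6] 80.56591720336132
cradle corners [array([502.7, 273.7,  10. ]), array([ 560.2, -162.3,   10. ]), array([415., 264.,  10.]), array([ 470.8, -169. ,   10. ])]
peg top [485.2 119.6 217. ] scene [484.9 121.6 217. ]
hinge [644.5 155.5 164. ] scene [649.9 152.2 164. ] foot [640.2 154.7   6. ]
mark top [487.2  42.6  68. ]
flange nearcorner [431.4 110.   70. ] [430.1 118.6  70. ]
lever tip [443.6 126.8  70. ] lever root [459.  174.8  74. ]
collar end [471.3 185.5  72. ]
scene mark [484.2  46.3  70. ]
```

```bash
python3 - <<'E'
from h import *
np.set_printoptions(precision=1,suppress=True)
d=get_image('top');Q=cloud(d).reshape(-1,3)
Q=Q[np.isfinite(Q[:,0])]
for z0 in range(60,1000,80):
  B=Q[(Q[:,2]>z0)&(Q[:,2]<z0+80)&(Q[:,1]>100)&(Q[:,1]<500)&(Q[:,0]>520)]
  if len(B): print(z0,len(B),np.percentile(B[:,0],[0.5,2,10,50]))
E
python3 -m inch '[[0,0,-30,0,0,0.182,94],[0,0,-25,0,0,0.182,94],[6,-30,0,0,0,0.182,94],[12,-58,0,0,0,0,94],[12,-58,0,0,0,0,94],[12,-58,0,0,0,0,94],[12,-58,0,0,0,0,94],[12,-58,0,0,0,0,94],[12,-58,0,0,0,0,94],[12,-58,0,0,0,0,94],[12,-58,0,0,0,0,94],[12,-58,0,0,0,0,40],[0,0,0,0,0,0,40]]'
```

```text
60 598 [527.2 713.  719.  738.4]
140 271 [521.  523.8 534.8 600.1]
220 126 [693.3 693.4 693.8 694.5]
300 6855 [693.8 694.6 702.2 738.6]
380 1314 [723.6 727.7 734.9 747.6]
540 13404 [693.8 694.4 699.6 746.9]
620 5304 [707.8 710.5 731.9 754.6]
700 1433 [736.6 738.3 743.5 763.5]
780 3477 [647.6 648.7 654.  670.6]
860 1174 [651.3 652.4 656.1 675.5]
time_s: 1.98
tool_pos: [433.6, -15.2, 260.6]
tool_rot: [0.999, -0.04, 0.0, -0.0]
force: [-0.5, -0.6, -0.4]
grip_width: 77.0
```

```bash
python3 -m inch '[[13.5,-46.5,0,0,0,0,40],[13.5,-46.5,0,0,0,0,40],[13.5,-46.5,0,0,0,0,40],[0,0,0,0,0,0,40],[0,0,0,0,0,0,40],[0,0,0,0,0,0,40]]'; python3 - <<'E'
from h import *
d=get_image('scene'); crop(d,200,130,360,270,'s2.png')
E
```

```text
time_s: 2.72
tool_pos: [485.3, 115.3, 260.5]
tool_rot: [0.999, -0.044, 0.0, 0.0]
force: [-0.2, 0.4, 0.0]
grip_width: 40.3
```

View pics/s2.png

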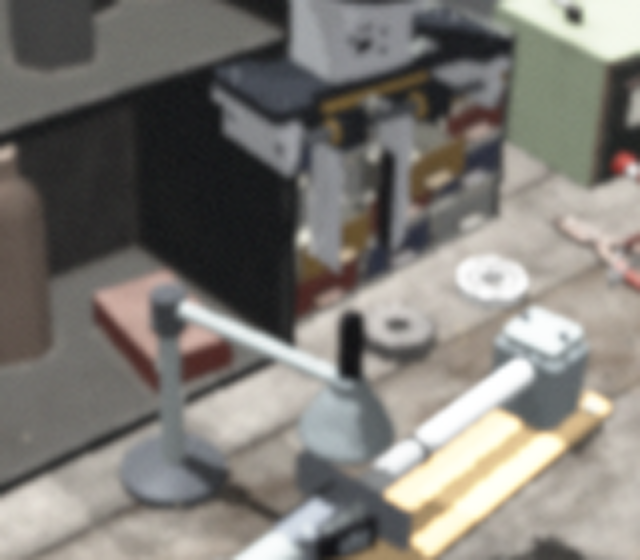

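Fingers straddle the peg line at crop (350,320). Next I lower them, and work out the arc rows.

```bash
python3 -m inch '[[0,-5,20,0,0,0,36],[0,0,20,0,0,0,36],[0,0,20,0,0,0,36],[0,0,20,0,0,0,30],[0,0,0,0,0,0,26],[0,0,0,0,0,0,26]]'; python3 - <<'E'
from h import *
from scipy.spatial.transform import Rotation as R
s=read_state(); p=s['tool_pos']; M=R.from_quat(s['tool_rot']).as_matrix(); print(p,s['force'],s['grip_width'])
h=np.array([646,154.,p[2]]); v=np.array([485,120.5,p[2]])-h; r=np.linalg.norm(v); print(r)
prev=p
for k in range(1,13):
    w=h+R.from_rotvec([0,0,-1.05*k/12]).apply(v); print(k,np.round(w[:2]),np.round(M.T@(w-prev),1)); prev=w
E
```

```text
time_s: 3.52
tool_pos: [486.1, 121.4, 181.3]
tool_rot: [0.999, -0.043, 0.0, -0.0]
force: [-0.4, 0.4, 0.4]
grip_width: 26.4
[486.11275491 121.36494163 181.27397477] [-0.38646196  0.36200015  0.419263  ] 26.434624868872884
164.44832014952297
1 [483. 135.] [ -4.6 -13.   -0. ]
2 [482. 149.] [ -2.3 -14.2   0. ]
3 [482. 163.] [ -1.1 -14.3   0. ]
4 [483. 178.] [  0.2 -14.4   0. ]
5 [486. 192.] [  1.5 -14.3   0. ]
6 [490. 206.] [  2.7 -14.1   0. ]
7 [495. 219.] [  3.9 -13.8   0. ]
8 [501. 232.] [  5.1 -13.4   0. ]
9 [509. 244.] [  6.3 -12.9   0. ]
10 [517. 256.] [  7.4 -12.3   0. ]
11 [527. 267.] [  8.4 -11.6   0. ]
12 [537. 277.] [  9.4 -10.9   0. ]
```

```bash
python3 -m inch '[[-1.5,-6.5,0,0,0,0,26],[-1.5,-6.5,0,0,0,0,26],[-1,-7,0,0,0,0,26],[-1,-7,0,0,0,0,26],[-0.5,-7,0,0,0,0,26],[-0.5,-7,0,0,0,0,26],[0,-7,0,0,0,0,26],[0,-7,0,0,0,0,26],[0.7,-7,0,0,0,0,26],[0.7,-7,0,0,0,0,26],[1.4,-7,0,0,0,0,26],[1.4,-7,0,0,0,0,26]]'; python3 - <<'E'
from h import *
d=get_image('scene'); crop(d,180,130,340,270,'s3.png')
E
```

```text
time_s: 5.03
tool_pos: [491.3, 204.9, 180.5]
tool_rot: [0.999, -0.043, -0.0, -0.0]
force: [-0.0, 0.1, -0.6]
grip_width: 25.9
```

View pics/s3.png

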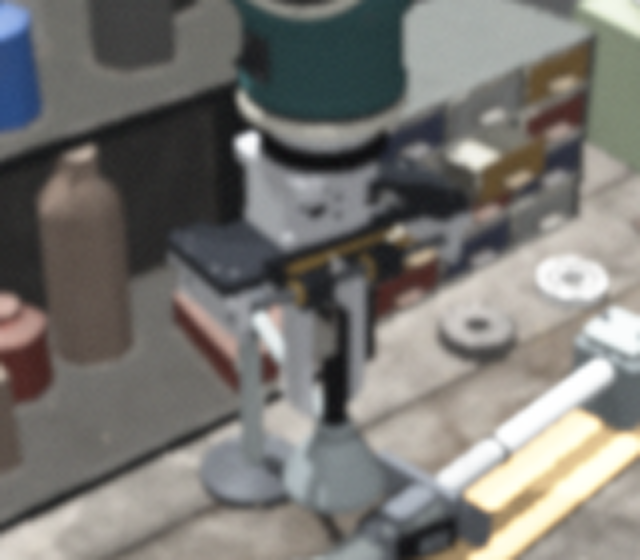

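The lamp head is following, with the peg between the fingers at crop (335,370).

```bash
python3 -m inch '[[2,-7,0,0,0,0,26],[2,-7,0,0,0,0,26],[2.6,-6.7,0,0,0,0,26],[2.6,-6.7,0,0,0,0,26],[3.2,-6.4,0,0,0,0,26],[3.2,-6.4,0,0,0,0,26],[3.8,-6.1,0,0,0,0,26],[3.8,-6.1,0,0,0,0,26],[4.2,-5.8,0,0,0,0,26],[4.2,-5.8,0,0,0,0,26],[4.5,-5.5,0,0,0,0,26],[0,0,0,0,0,0,26]]'; python3 - <<'E'
from h import *
d=get_image('scene'); crop(d,150,100,350,270,'s4.png',3)
d=get_image('top'); crop(d,160,150,360,300,'t4.png')
E
```

```text
time_s: 6.58
tool_pos: [533.3, 271.1, 180.4]
tool_rot: [0.999, -0.043, -0.0, -0.0]
force: [0.2, -0.0, 0.2]
grip_width: 26.0
```

View pics/s4.png

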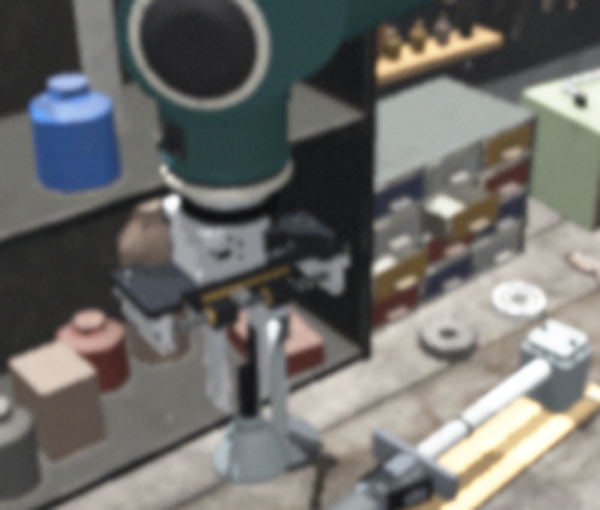

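View pics/t4.png

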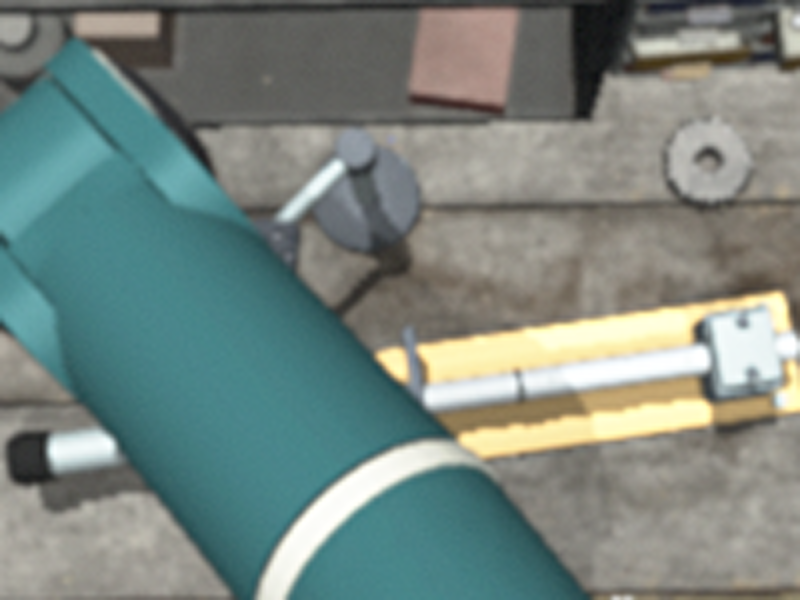

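The lamp head is now swung far to the left, with the arm pointing down-left from (355,150). The gear is untouched. I'll lift out and go aside to see the lock.

```bash
python3 -m inch '[[0,0,-20,0,0,0,28],[0,0,-30,0,0,0,28],[0,0,-30,0,0,0,28],[-6.5,45,0,0,0,0,84],[-6.5,45,0,0,0,0,84],[-6.5,45,0,0,0,0,84],[-6.5,45,0,0,0,0,84],[-6.5,45,0,0,0,0,84],[-6.5,45,0,0,0,0,84],[-6.5,45,0,0,0,0,84],[-6.5,45,0,0,0,0,84],[0,0,0,0,0,0.169,84],[0,0,0,0,0,0.169,84],[0,0,0,0,0,0.169,84],[0,0,0,0,0,0.169,84]]'; python3 - <<'E'
from h import *
print(read_state()['q'].round(2))
d=get_image('scene'); crop(d,150,150,350,320,'s5.png')
d=get_image('top'); crop(d,160,170,310,280,'t5.png',5)
E
```

```text
time_s: 8.55
tool_pos: [450.1, -83.7, 260.6]
tool_rot: [0.927, -0.375, 0.0, 0.0]
force: [-0.3, -0.7, -0.5]
grip_width: 83.9
[ 0.43  0.07 -0.33  1.93  0.02  1.14 -2.25]
```

View pics/s5.png

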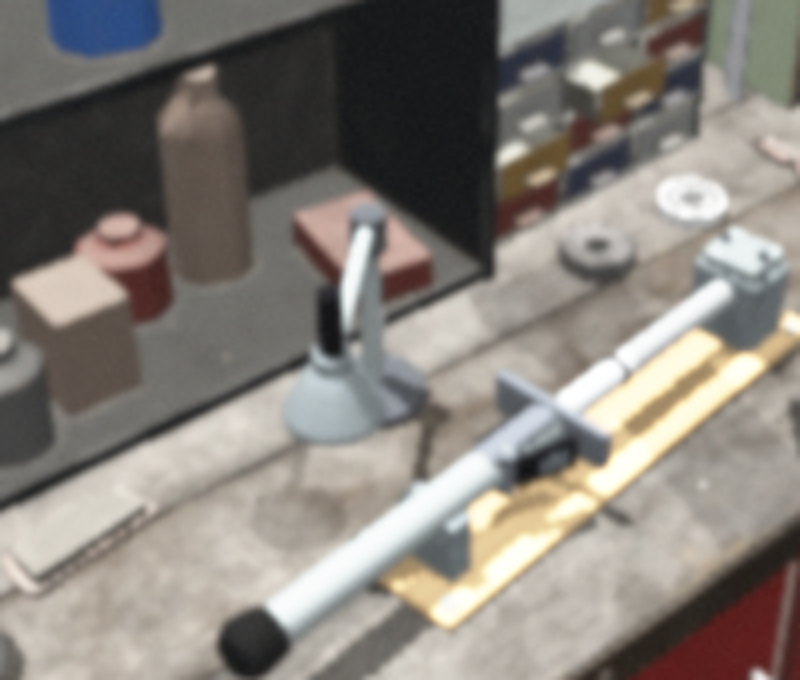

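View pics/t5.png

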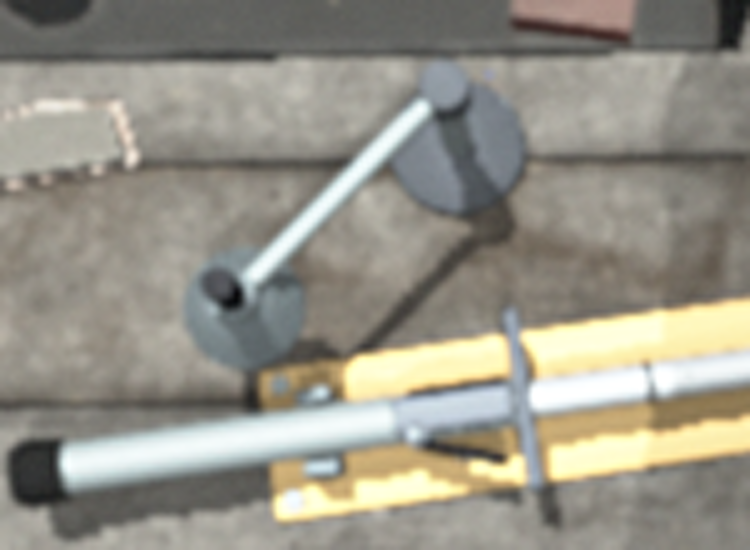

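The lock is fully visible. In the top crop the flange runs from (512,310) to (535,485), the ring is at (650,380), and the lever is open at (500,457). Next I measure in the cradle frame.

```bash
python3 - <<'E'
from h import *
np.set_printoptions(precision=1,suppress=True)
th=0.134; u=np.array([-np.sin(th),np.cos(th)]); w=np.array([np.cos(th),np.sin(th)]); O=np.array([490.3,10.])
for n in('top','scene'):
  d=get_image(n);Q=cloud(d); s=(Q[...,:2]-O)@u; l=(Q[...,:2]-O)@w; z=Q[...,2]
  for nm,m in (('tube',(s>-80)&(s<80)&(abs(l)<15)&(z>62)),('leg',(s>220)&(s<380)&(abs(l)<18)&(z>64)),('collar',(s>130)&(s<170)&(abs(l)<12)&(z>66)),
     ('flangeR',(l>22)&(l<48)&(z>50)&(z<90)&(s>80)&(s<140)),('flangeL',(l<-44)&(l>-52)&(z>50)&(z<90)&(s>80)&(s<140)),('flw',(z>45)&(z<90)&(s>95)&(s<120)),('foot',(z>50)&(z<90)&(s>375)&(s<420)&(abs(l)<20))):
    if m.sum()>2: print(n,nm,m.sum(),'s',np.percentile(s[m],[2,10,50,90,98]),'l',np.percentile(l[m],[2,50,98]),'z',np.percentile(z[m],[50,95]))
  g=d['img'].mean(2).astype(np.float32)
  # intensity profile along tube top line
  S=np.arange(20,130,1.5); 
  zz=71.5
  pr=[]
  for a in S:
    vals=[]
    for b in (-4,-2,0,2,4):
      P=O+a*u+b*w; p=proj(d,[P[0],P[1],zz]).astype(np.float32); vals.append(cv2.getRectSubPix(g,(1,1),(float(p[0]),float(p[1])))[0,0])
    pr.append(np.mean(vals))
  print([(float(a),int(v)) for a,v in zip(S,pr)])
E
python3 -m inch '[[0,0,0,0,0,-0.165,84],[0,0,0,0,0,-0.165,84],[0,0,0,0,0,-0.165,84],[0,0,0,0,0,-0.165,84],[0,0,0,0,0,-0.165,84],[0,0,0,0,0,-0.165,84],[0,0,0,0,0,-0.165,84],[0,0,0,0,0,-0.165,84],[0,0,0,0,0,-0.165,84],[0,0,0,0,0,-0.165,84],[0,0,0,0,0,-0.165,84],[0,0,0,0,0,-0.165,84],[0,0,0,0,0,-0.165,84],[0,0,0,0,0,-0.165,84],[0,0,0,0,0,-0.165,84]]'
```

```text
top tube 973 s [-74.4 -61.  -38.4  40.7  71.6] l [-14.4  -2.2  12.6] z [400.1 637.2]
top leg 545 s [223.7 235.7 300.9 366.7 377.4] l [-12.    0.7  14.4] z [72.  77.2]
top collar 119 s [131.  134.3 150.2 166.1 169. ] l [-11.    0.1  11.7] z [75.3 79.2]
top flangeR 32 s [103.  103.6 107.8 111.7 112.2] l [23.  34.8 46.5] z [76.2 81.8]
top flangeL 9 s [105.2 105.5 108.4 111.3 111.6] l [-50.9 -48.5 -45.3] z [75. 78.]
top flw 228 s [ 96.3 100.  108.1 116.6 119.4] l [-429.5   -6.8  101. ] z [75.2 82.2]
top foot 121 s [376.1 378.5 387.8 398.2 400.4] l [-16.8  -0.6  18.8] z [75.  81.4]
[(20.0, 243), (21.5, 247), (23.0, 250), (24.5, 251), (26.0, 251), (27.5, 248), (29.0, 241), (30.5, 221), (32.0, 200), (33.5, 205), (35.0, 220), (36.5, 237), (38.0, 250), (39.5, 251), (41.0, 251), (42.5, 251), (44.0, 250), (45.5, 250), (47.0, 250), (48.5, 250), (50.0, 249), (51.5, 250), (53.0, 250), (54.5, 250), (56.0, 250), (57.5, 250), (59.0, 250), (60.5, 250), (62.0, 250), (63.5, 250), (65.0, 250), (66.5, 250), (68.0, 250), (69.5, 250), (71.0, 250), (72.5, 250), (74.0, 250), (75.5, 249), (77.0, 250), (78.5, 2
[... 1473 characters left out ...]
6.5, 253), (68.0, 253), (69.5, 253), (71.0, 253), (72.5, 253), (74.0, 253), (75.5, 253), (77.0, 253), (78.5, 253), (80.0, 253), (81.5, 253), (83.0, 253), (84.5, 253), (86.0, 253), (87.5, 253), (89.0, 253), (90.5, 253), (92.0, 253), (93.5, 253), (95.0, 253), (96.5, 251), (98.0, 250), (99.5, 246), (101.0, 241), (102.5, 233), (104.0, 223), (105.5, 212), (107.0, 199), (108.5, 189), (110.0, 182), (111.5, 180), (113.0, 182), (114.5, 187), (116.0, 192), (117.5, 196), (119.0, 199), (120.5, 200), (122.0, 200), (123.5, 200), (125.0, 200), (126.5, 200), (128.0, 201), (129.5, 201)]
time_s: 10.62
tool_pos: [450.2, -83.6, 260.5]
tool_rot: [0.652, 0.759, 0.0, -0.0]
force: [-0.6, -0.2, 1.0]
grip_width: 83.8
```

Travel needed is about 69 mm, and both views agree: top 68.9, scene 68.7. Wrist alignment is good, so I approach above the collar.

```bash
python3 -m inch '[[0,0,0,0,0,0.017,90],[43,10,0,0,0,0,90],[43,10,0,0,0,0,90],[43,10,0,0,0,0,90],[43,10,0,0,0,0,90],[43,10,0,0,0,0,90],[0,0,30,0,0,0,90],[0,0,30,0,0,0,90],[0,0,30,0,0,0,90],[0,0,30,0,0,0,90],[0,0,30,0,0,0,90],[0,0,10,0,0,0,90],[0,0,0,0,0,0,90]]'; python3 - <<'E'
from h import *
print(read_state()['q'].round(2))
d=get_image('scene'); crop(d,190,180,340,290,'s6.png',5)
E
```

```text
time_s: 12.25
tool_pos: [473.1, 136.1, 100.6]
tool_rot: [0.662, 0.749, -0.0, -0.0]
force: [-0.0, 0.1, 0.1]
grip_width: 89.6
[ 0.15  0.38 -0.58  2.02  0.28  0.83 -0.47]
```

View pics/s6.png

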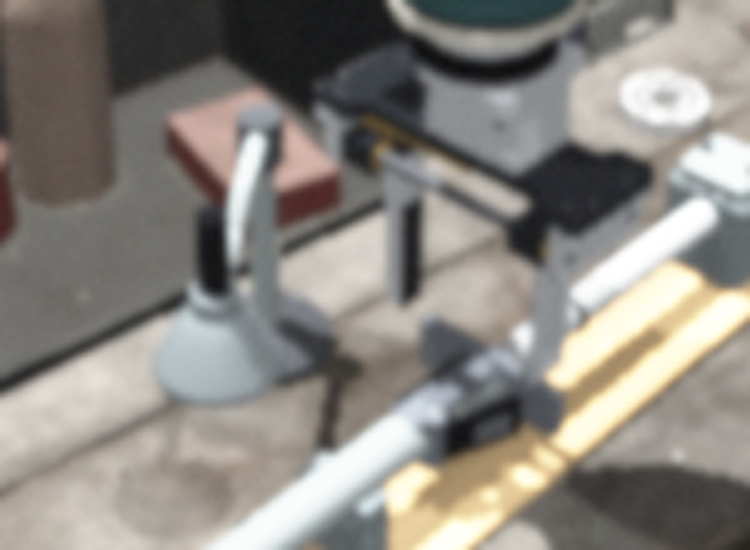

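```bash
python3 - <<'E'
from h import *
from scipy.spatial.transform import Rotation as R
d=get_image('scene'); s=read_state(); M=R.from_quat(s['tool_rot']).as_matrix(); p=s['tool_pos']
im=cv2.resize(d['img'][180:290,190:340,::-1],None,fx=5,fy=5,interpolation=cv2.INTER_CUBIC)
def dot(P,c):
    q=(proj(d,P)-[190,180]+.4)*5; cv2.circle(im,(int(q[0]),int(q[1])),4,c,-1)
for sy in(-1,1):
  for a in(-8,8):
    for b in(45,57): dot(p+M@[a,sy*b,0],(0,0,255)); dot(p+M@[a,sy*b-2.4,58],(0,255,0))
th=.134;u=np.array([-np.sin(th),np.cos(th),0]);w=np.array([np.cos(th),np.sin(th),0]);O=np.array([490.3,10,0])+104.5*u-.5*w
for l in(-52,52):
  for a in(0,10): dot(O+l*w+a*u+[0,0,78],(255,0,0))
dot(O-38*w+23*u+[0,0,74],(255,255,0))
cv2.imwrite('pics/s7.png',im)
E
```

```text
(no output)
```

View pics/s7.png

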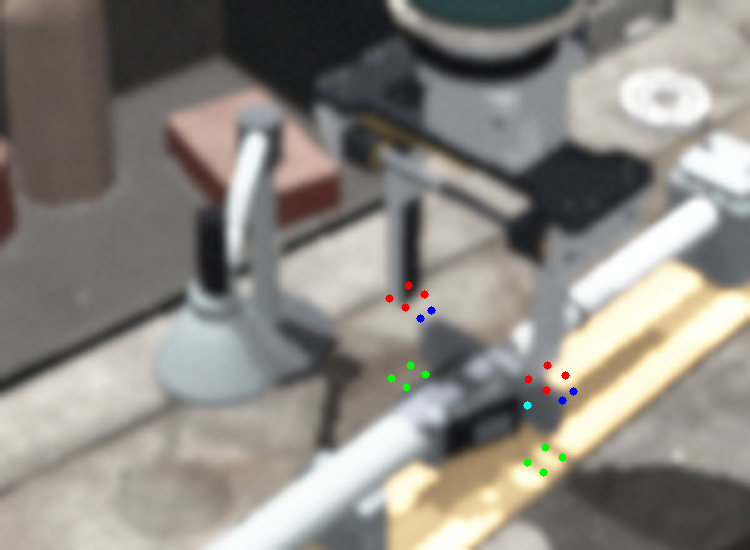

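Projected fingertips (red) match the image. The flange sits about 2 mm further +y than I assumed, so I add +4 mm and descend.

```bash
python3 -m inch '[[4,-2.4,0,0,0,0,90],[0,0,10,0,0,0,90],[0,0,10,0,0,0,90],[0,0,10,0,0,0,90],[0,0,0,0,0,0,90]]'; python3 - <<'E'
from h import *
d=get_image('scene'); crop(d,190,180,340,290,'s8.png',5)
E
```

```text
time_s: 12.98
tool_pos: [469.6, 139.5, 69.5]
tool_rot: [0.662, 0.75, -0.001, -0.001]
force: [0.6, -0.3, -0.2]
grip_width: 90.0
```

View pics/s8.png

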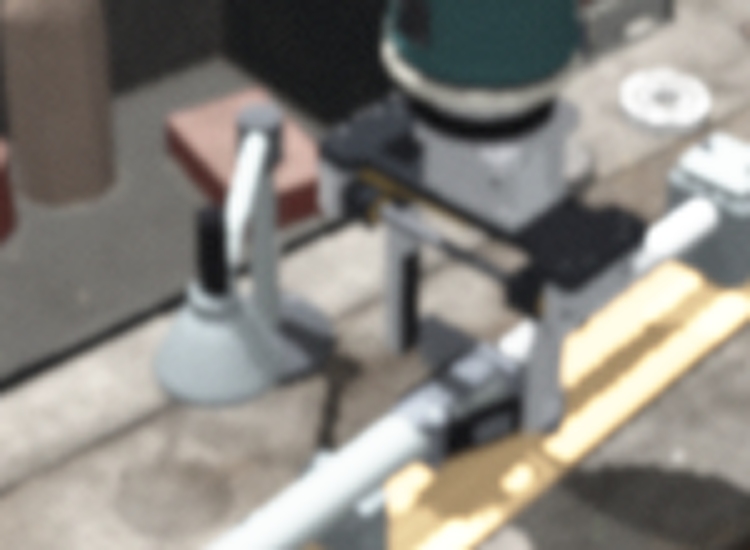

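The fingers straddle the collar outside the open lever (near finger at (545,380)), with no contact force. I continue down and approach the flange.

```bash
python3 -m inch '[[0,0,10,0,0,0,86],[0,0,10,0,0,0,86],[0,0,8,0,0,0,86],[-3,0,0,0,0,0,86],[-2,0,0,0,0,0,86],[-2,0,0,0,0,0,86],[0,0,0,0,0,0,86]]'; python3 -m inch '[[-2,0,0,0,0,0,86],[-2,0,0,0,0,0,86],[0,0,0,0,0,0,86]]'
```

```text
time_s: 13.9
tool_pos: [471.2, 132.5, 42.6]
tool_rot: [0.662, 0.75, 0.0, 0.0]
force: [0.3, 0.1, -0.1]
grip_width: 85.8
time_s: 14.28
tool_pos: [471.6, 128.9, 42.5]
tool_rot: [0.661, 0.75, 0.0, -0.0]
force: [-1.1, 2.8, 1.6]
grip_width: 86.0
```

```bash
python3 -m inch '[[-4,0,0,0,0,0,86],[-6,0,0,0,0,0,86],[-6,0,0,0,0,0,86],[-6,0.3,0,0,0,0,86],[-6,0,0,0,0,0,86],[-6,0,0,0,0,0,86],[-6,0.3,0,0,0,0,86],[-6,0,0,0,0,0,86],[-6,0,0,0,0,0,86],[-4,0,0,0,0,0,86],[0,0,0,0,0,0,86],[0,0,0,0,0,0,86]]'; python3 - <<'E'
from h import *
d=get_image('scene'); crop(d,210,160,360,270,'s9.png',5)
d=get_image('top'); crop(d,200,200,350,300,'t9.png',5)
E
```

```text
time_s: 15.78
tool_pos: [479.1, 73.1, 42.4]
tool_rot: [0.662, 0.75, -0.0, -0.0]
force: [-1.3, 3.1, 2.3]
grip_width: 85.9
```

View pics/s9.png

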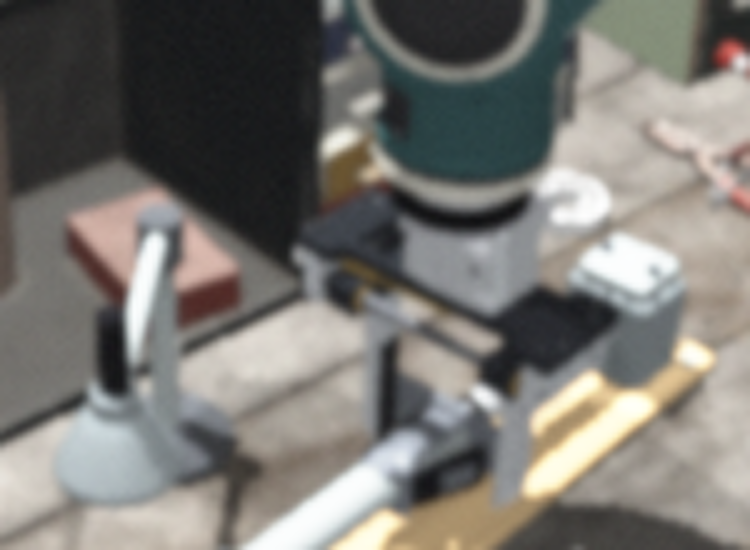

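View pics/t9.png

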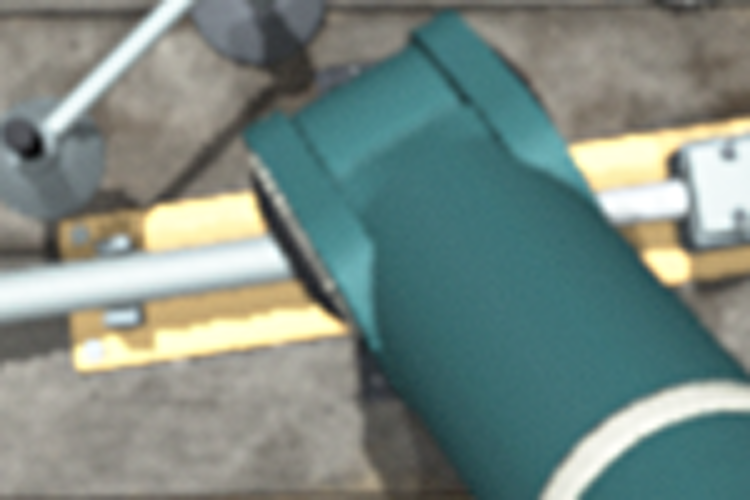

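The lever is still open and the flange is pushed in, but the gripper hides the ring. I'll measure travel from the foot, which is visible in both views.

```bash
cat > foot.py <<'E'
from h import *
th=0.134; u=np.array([-np.sin(th),np.cos(th)]); w=np.array([np.cos(th),np.sin(th)]); O=np.array([490.3,10.])
def edge(n):
  d=get_image(n); g=d['img'].mean(2).astype(np.float32); S=np.arange(270,420,.5); pr=[]
  for a in S:
    v=[]
    for b in(-6,-3,0,3,6):
      P=O+a*u+b*w; p=proj(d,[P[0],P[1],73]); v.append(cv2.getRectSubPix(g,(1,1),(float(p[0]),float(p[1])))[0,0])
    pr.append(np.mean(v))
  pr=np.array(pr); i=np.argmin(pr); 
  j=i
  while pr[j]<130: j-=1
  k=i
  Q=cloud(d); s=(Q[...,:2]-O)@u; l=(Q[...,:2]-O)@w; m=(Q[...,2]>50)&(Q[...,2]<90)&(s>280)&(s<420)&(abs(l)<20)
  f=pr[j]; fr=S[j]+.5*(pr[j]-130)/(pr[j]-pr[j+1])
  return float(fr), float(np.percentile(s[m],99.5)), d
if __name__=='__main__':
  for n in('top','scene'): print(n,edge(n)[:2])
  s=read_state(); print('tool s', (s['tool_pos'][:2]-O)@u,'l',(s['tool_pos'][:2]-O)@w)
  # initial, from saved crops/pics
  for n in('top','scene'):
    d=get_image(n); d=dict(d); d['img']=cv2.imread(f'pics/{n}0.png')[:,:,::-1]
    import types
    _g=get_image
    globals()['get_image']=lambda x,d=d:d
    print('init',n,edge(n)[0]); globals()['get_image']=_g
E
python3 foot.py
```

```text
top (312.8884695470333, 344.53623130347665)
scene (315.67403604090214, 347.6886576958912)
tool s 64.21392343203865 l -2.692439792997743
init top 370.6401212513447
init scene 372.83383944630623
```

```bash
python3 -m inch '[[-4,0,0,0,0,0,86],[-4,0,0,0,0,0,86],[-2,0,0,0,0,0,86],[-1,0,0,0,0,0,86],[0,0,0,0,0,0,86],[0,0,0,0,0,0,86]]'; python3 foot.py; python3 - <<'E'
from h import *
d=get_image('scene'); crop(d,250,190,350,265,'s10.png',8)
E
```

```text
time_s: 16.82
tool_pos: [480.4, 62.4, 42.4]
tool_rot: [0.662, 0.75, -0.0, -0.0]
force: [-1.8, 3.8, 1.4]
grip_width: 86.1
top (302.05153311416507, 332.85002292958086)
scene (304.4285007715225, 336.65146263037985)
tool s 53.239112513170376 l -2.753269088602016
init top 370.6401212513447
init scene 372.83383944630623
```

View pics/s10.png

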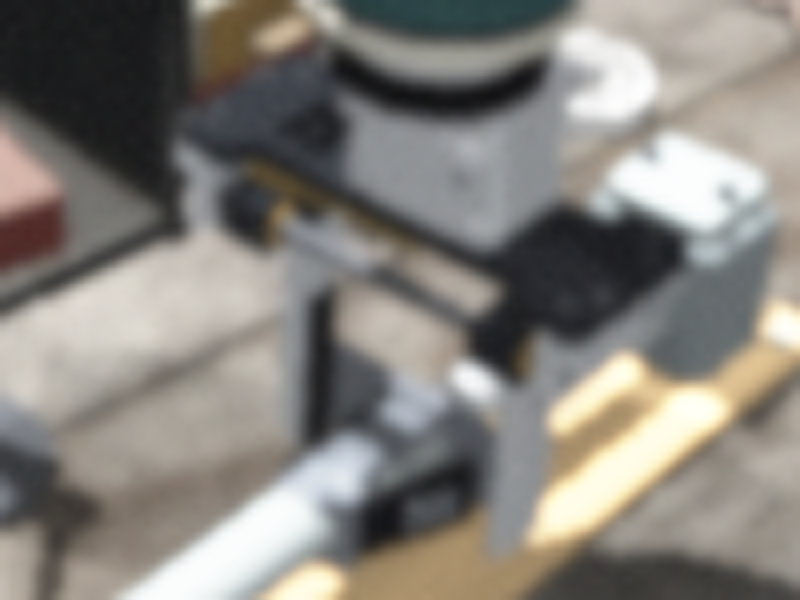

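```bash
python3 - <<'E'
from h import *
from foot import u,w,O
for n,f,x0,y0,k in(('top','t5.png',160,170,5),('scene','s5.png',150,150,4)):
  d=get_image(n);R,t=RT(d);c=-R.T@t; print(n,'cam s,l,z',(c[:2]-O)@u,(c[:2]-O)@w,c[2])
  g=cv2.imread('pics/'+f).mean(2).astype(np.float32)
  def prof(S,z,bs):
    o=[]
    for a in S:
      v=[]
      for b in bs:
        P=O+a*u+b*w; p=(proj(d,[P[0],P[1],z])+.5)*1.0; p=(p-[x0,y0])*k-.5
        v.append(cv2.getRectSubPix(g,(1,1),(float(p[0]),float(p[1])))[0,0])
      o.append(np.mean(v))
    return np.array(o)
  S=np.arange(24,46,.5); p=prof(S,72.5,(-5,-3,-1,1,3)); q=np.clip(245-p,0,None); print('mark centroid z72.5',(S*q).sum()/q.sum(), 'eff width', q.sum()*.5/ (245-60))
  S=np.arange(92,130,1.); 
  print('flange wing z78 +', list(zip(S.astype(int),prof(S,78,(25,30,35,40)).astype(int))))
  print('tube z71', list(zip(S.astype(int),prof(S,71,(-3,0,3)).astype(int))))
  print('top z78', list(zip(S.astype(int),prof(S,78,(-3,0,3)).astype(int))))
E
```

```text
top cam s,l,z 102.50265132995283 -111.70635627641167 1312.4253395170263
mark centroid z72.5 32.89355163716655 eff width 1.4151453
flange wing z78 + [(np.int64(92), np.int64(224)), (np.int64(93), np.int64(224)), (np.int64(94), np.int64(225)), (np.int64(95), np.int64(224)), (np.int64(96), np.int64(222)), (np.int64(97), np.int64(218)), (np.int64(98), np.int64(212)), (np.int64(99), np.int64(204)), (np.int64(100), np.int64(193)), (np.int64(101), np.int64(182)), (np.int64(102), np.int64(172)), (np.int64(103), np.int64(166)), (np.int64(104), np.int64(163)), (np.int64(105), np.int64(163)), (np.int64(106), np.int64(166)), (np.int64(107), np.int64(167)), (np.int64(108), np.int64(168)), (np.int64(109), np.int64(172)), (np.int64(110), np.int64(179)), (np.int64(111), np.int64(189)), (np.int64(112), np.int64(198)), (np.int64(113), np.int64(207)), (np.int64(114), np.int64(215)), (np.int64(115), np.int64(221)), (np.int64(116), np.int64(225)), (np.int64(117), np.int64(227)), (np.int64(118), np.int64(229)), (np.int64(119), np.int64(229)), (np.int64(120), np.int64(229)), (np.int64(121), np.int64(228)),
[... 5776 characters left out ...]
.int64(108), np.int64(229)), (np.int64(109), np.int64(223)), (np.int64(110), np.int64(219)), (np.int64(111), np.int64(213)), (np.int64(112), np.int64(207)), (np.int64(113), np.int64(201)), (np.int64(114), np.int64(197)), (np.int64(115), np.int64(194)), (np.int64(116), np.int64(192)), (np.int64(117), np.int64(193)), (np.int64(118), np.int64(196)), (np.int64(119), np.int64(199)), (np.int64(120), np.int64(204)), (np.int64(121), np.int64(208)), (np.int64(122), np.int64(211)), (np.int64(123), np.int64(213)), (np.int64(124), np.int64(215)), (np.int64(125), np.int64(216)), (np.int64(126), np.int64(216)), (np.int64(127), np.int64(216)), (np.int64(128), np.int64(217)), (np.int64(129), np.int64(217))]
```

Travel is now 68.5 mm against about 68.3 ± 0.7 needed. I close the fingers in steps and watch that the leg holds.

```bash
python3 -m inch '[[0,0,0,0,0,0,76],[0,0,0,0,0,0,68],[0,0,0,0,0,0,62],[0,0,0,0,0,0,56],[0,0,0,0,0,0,50],[0,0,0,0,0,0,46],[0,0,0,0,0,0,46]]'; python3 foot.py|head -3; python3 - <<'E'
from h import *
d=get_image('scene'); crop(d,250,190,350,265,'s11.png',8)
E
```

```text
time_s: 18.05
tool_pos: [480.5, 62.3, 42.4]
tool_rot: [0.662, 0.75, 0.0, -0.0]
force: [1.3, 4.9, -0.3]
grip_width: 46.2
top (302.03510715067387, 332.9443862157955)
scene (304.5577724762261, 336.7000806184082)
tool s 53.11407936837844 l -2.6869795790737445
```

View pics/s11.png

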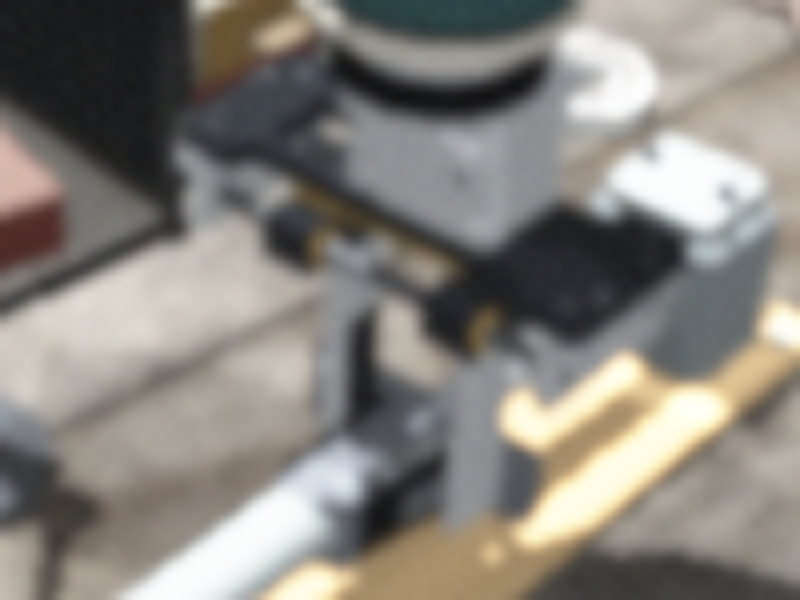

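The leg hasn't moved and the lever is being pushed in by the near finger. I close fully.

```bash
python3 -m inch '[[0,0,0,0,0,0,42],[0,0,0,0,0,0,38],[0,0,0,0,0,0,34],[0,0,0,0,0,0,26],[0,0,0,0,0,0,20],[0,0,0,0,0,0,20],[0,0,0,0,0,0,20],[0,0,0,0,0,0,20]]'; python3 foot.py|head -3; python3 - <<'E'
from h import *
d=get_image('scene'); crop(d,200,150,360,270,'s12.png',5)
d=get_image('top'); crop(d,160,150,360,300,'t12.png',4)
E
```

```text
time_s: 19.3
tool_pos: [483.0, 62.7, 42.6]
tool_rot: [0.662, 0.75, 0.002, 0.001]
force: [22.1, 6.7, -22.9]
grip_width: 33.2
top (302.5410964526236, 332.5710018815677)
scene (304.5940375030041, 336.978120961398)
tool s 53.241531628968964 l -0.1790842886591882
```

View pics/s12.png

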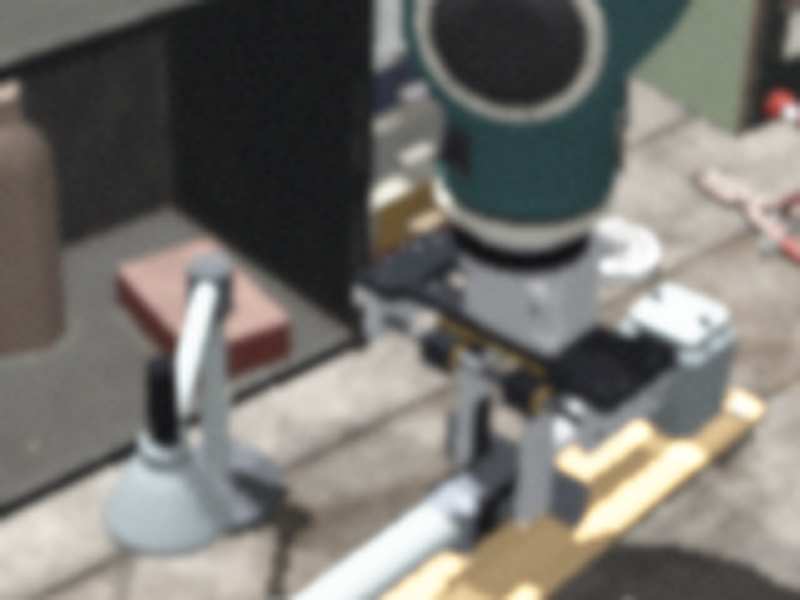

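View pics/t12.png

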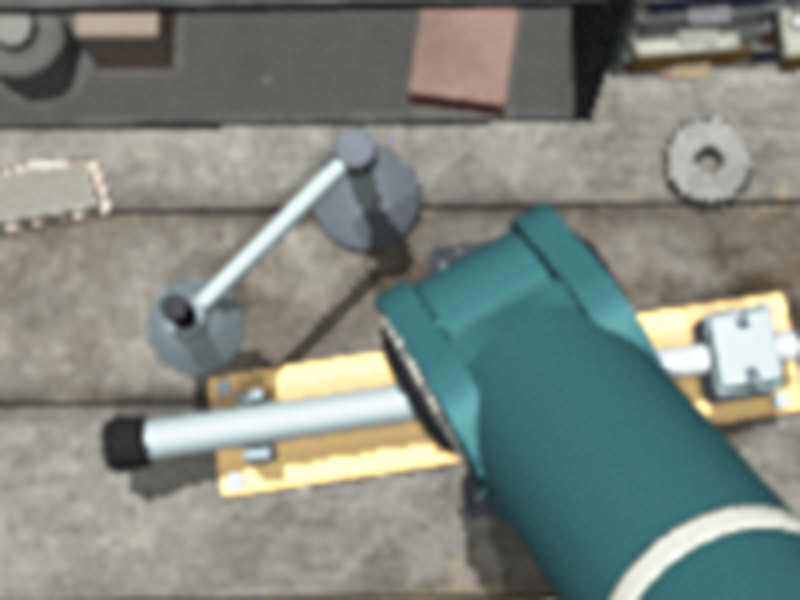

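Grip width is 33.2 mm, so the lever is shut (34 nominal). The side force of 22 N means I'm about 2.5 mm off centre, so I relieve it.

```bash
python3 -m inch '[[0,0.8,0,0,0,0,20],[0,0.8,0,0,0,0,20],[0,0.8,0,0,0,0,20],[0,0,0,0,0,0,20],[0,0,0,0,0,0,20],[0,0,0,0,0,0,20]]'; python3 foot.py|head -3; python3 -c "
from workcell import *
print(read_state()['ft_torque'])"
```

```text
time_s: 20.35
tool_pos: [483.2, 62.7, 42.5]
tool_rot: [0.661, 0.75, 0.0, 0.0]
force: [4.2, 4.3, -2.5]
grip_width: 32.5
top (302.52826782129705, 333.28201519009406)
scene (304.5603594146669, 337.1656835686316)
tool s 53.19217655785632 l 0.032737843399045556
[ 0.86792545 -1.06375004  0.58223132]
```

```bash
python3 - <<'E'
from h import *
d=get_image('top')
T=lambda x,y,z: plane(d,160+x/4-.4,150+y/4-.4,z)
h=np.array([644,154]); p=T(178,308,217)[:2]; v0=np.array([485,120.5])-h; v=p-h
print(p, 'swing', np.arctan2(v0[1],v0[0])-np.arctan2(v[1],v[0])+2*np.pi*0, read_state()['force'],read_state()['grip_width'])
print(hand_in())
E
```

```text
[525.10336756 265.0018971 ] swing -5.324459036127924 [ 4.57507995  5.10720705 -1.62113022] 32.66699887598451
the job is handed in; nothing more can be done
None
```

The job is handed in. It took about 21 s of the 48 s, and the robot reported no verdict.

**What I did**
- **Lamp:** I swung the head to the left with the fingers either side of its peg.
- **Leg:** I lowered the open gripper over the collar and pushed the flange in until the mouth reached the ring.
- **Lever:** I squeezed it shut there. The job ends with the grip held, one finger on the lever and the other on the cheek.

**Last checks**
- **Lamp swing:** about 0.96 rad (55°) from where it started. The script printed −5.32, which is the same angle less a full turn.
- **Leg travel:** 68.1 mm from the top camera and 68.3 mm from the scene camera, both measured at the foot. The mark needed about 68.3 ± 0.7 mm. The travel stayed within 0.5 mm while the lever closed.
- **Lever:** finger opening 32.7 mm, against 34 mm given for shut. I take this as fully shut, with the pads giving slightly.
- **Contact force:** about 7 N at hand-in. It rose to about 32 N when the grip first closed, because I was 2.5 mm off centre. I shifted over to relieve it.
- **Gear, bearing and brake pad:** not approached. The gear and brake pad sit where they did in the last top view, and the bearing looked in place in the last scene view.

**Not confirmed:** I never saw the collar mouth meet the ring, because the gripper and arm hid it in both views. The two cameras also disagreed by 2 to 4 mm on position along the leg. I therefore used distances measured within each view, which agreed to about 1 mm.

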